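Put the lemon in the lower produce tray and stack the upper tray home on it

TASK

Put the lemon from the tea towel into the deep lower tray beside the tomato, then lower the shallow tray with the carrying handle, garlic still in it, gently onto the deep one so that all four of its lugs drop fully home in the corner sockets. Don't knock over the mug or the slim spice jar behind the trays, and leave the stack standing level on the worktop.

Things in the scene. Friction and masses are not known exactly. Their poses are not given: they have to be found in the camera images.
- lower_tray: Deep lower tray: open wooden box with slatted walls, no handle, 200 (own x) x 140 (own y) x 85 mm high, 0.75 kg, loose on four thin feet. Origin: centre of its underside, on the worktop; z up. Walls 7 mm thick, outside 3 mm in from the outline; inner floor 11 mm above the origin. A 30 x 30 mm post fills each inside corner. Yaw within 0.3 rad of the room's axes, +x end away from the robot.
- lower_seat (a point): Centre of the lower tray at the level of its post tops, which are flush with the wall tops, 85 mm above its origin; axes as the tray's. A round socket is bored in each post top at x = +-85, y = +-55 mm from here: 20 mm diameter, 17 mm deep.
- lower_free (a point): Middle of the empty half of the lower tray, on its inner floor, 42 mm from the tray's centre along its -x (towards the robot). The small tomato lies in the other half.
- upper_tray: Shallow upper tray: wooden box of the same 200 (own x) x 140 (own y) mm outline with a steel carrying bail over it, 0.55 kg, standing on four round lugs. Origin: its centre, at the lug tips on the worktop; z up. Inner floor 22 mm, wall tops 68 mm above the origin. Yaw within 0.3 rad of the room's axes. Symmetrical: fits the lower tray at yaw or yaw + pi.
- upper_seat (a point): Centre of the upper tray at the level of the lug roots, 14 mm above its origin: the shoulders there come to rest on the lower tray's post tops, so stacked it coincides with lower_seat. Lugs at x = +-85, y = +-55 mm from here: 16 mm diameter, 14 mm long, tapering to 9 mm at the tip.
- upper_grip (a point): Centre of the bail's wooden grip, 150 mm above the upper tray's origin, over the middle of the tray: a bar 100 mm long (own x), 16 mm wide (own y), 22 mm high; the bail runs along own x from end to end of the tray. Axes as the tray's. Pinch it across own y from straight above.
- lemon_center (a point): Centre of the lemon, 83 mm long (own x) and 58 mm thick, 126 g, loose on the flat green tea towel (6 mm thick) right of the trays, its centre 35 mm above the worktop. Its long axis lies within about 0.7 rad of world y. Round: it may roll when nudged.
- tomato_small: Small tomato, 62 mm diameter, 61 mm high, loose in the lower tray's +x half. Origin under its centre.
- garlic_a: Garlic bulb, 50 mm, loose in the upper tray. Origin under its centre as built; it may lie on its side.
- garlic_b: Second garlic bulb, 50 mm, loose in the upper tray. Origin as the first's.
- mug: White mug, 84 mm diameter and 88 mm high with a handle, a bystander standing on the worktop behind the trays. Origin: centre of its underside.
- spice_jar: Slim glass spice jar with a white cap, 46 mm diameter, 109 mm high, a bystander standing behind the trays. Origin: centre of its underside.

How it is judged:
By the outcome, as a careful person would: the job done as asked, in the order asked, and still so for the second after the job is handed in, with the robot touching nothing.
It also fails if it takes over 58 s, if anything falls off the work surface, if the arm or the gripper's body presses on something with over 40 N, if the wrist force passes 120 N, or if a joint passes its speed limit or range.

ROBOT

A 6-joint arm with a two-finger parallel gripper is mounted at the origin on a cart in front of the work surface, level with it; the furniture and walls round the work are solid. World frame = base frame: x ahead of the robot, y to its left, z up, the work surface at z = 0. Lengths are in m, angles in rad, forces in N, time in s.
With the tool pointing down it reaches from about 0.25 to 0.775 m from the base axis. Payload 4 kg.
Tool frame: the origin (TCP) lies between the finger pads; the fingertips stand 14 mm ahead of it and the grasp point (between the pads) lies 5 mm behind it (nose_length is the distance from the TCP to the fingertips, in m); z points along the fingers, y is the line along which they close (so a half turn about z gives the same grasp; the last joint's range is limited). The gripper opens to 94 mm and grips with 3 to 60 N. Pads are 16 mm wide; open, the fingers measure 119 mm over their backs; the gripper's body (75 mm by 177 mm) begins 78 mm behind the grasp point.
Start: joints at [1.239, 0.087, 1.371, -0, 1.684, -0.103], TCP at [0.125, 0.536, 0.22] pointing down, gripper open.
Joint ranges: [-3.1, 3.1], [-0.76, 2.03], [0.27, 2.55], [-1.08, 4.22], [0.17, 2.65], [-2.57, 2.57]. Speed limits (rad/s): [2.79, 2.79, 3.14, 3.14, 3.14, 3.14].

INTERFACE

Orientations are given as [roll, pitch, yaw] about the fixed x, y, z axes, in that order (R = Rz(yaw) Ry(pitch) Rx(roll)).
In Python, from bench import * gives the robot as it stands.
- The arm moves only by the tool move_arm, never from a script. Its argument "steps" is one flat list of numbers, 7 for each row, row after row: the turn, a rotation vector about the world's x, y, z in rad, then the shift along the world's x, y, z in m, then the opening, from 0 (shut) to 1 (fully open). A call has 1 to 12 rows; each row is the pose to reach, as a shift and turn from the pose commanded when the call began; what a row does not reach only later rows make up. A row lasts 1/10 s, in which the tool goes at most 50 mm and 8.59 degrees, less where a joint would pass 70% of its speed; a pose out of reach is approached as far as the arm can. A call with a gripper value outside its range is refused whole. The fingers move at their own pace and stop on an object; the grip force is fixed at half the most. Time passes only in rows, so rows that repeat a pose let the fingers close. It gives the time, the measured TCP pose, the force, the opening and the grip force at its end, in the units of the state.
- get_obs(): the state, without advancing time (a new reading comes with each control period).
- snapshot(name): name is "scene" or "top"; returns (picture, depth): 400x640x3 uint8, red, green, blue; 400x640 float32, m along the optical axis (not along the pixel's ray), 0 where there is no reading.
- camera_model(name): a dict with "fx", "fy", "cx", "cy" (pixels), "rvec" (rotation vector, rad) and "tvec" (3), from world to camera coordinates, as OpenCV has them. Camera axes: x right, y down, z forward; pixel columns grow to the right and rows downward; lengths in m; the calibration is good to about 2 mm. A picture is of the moment at which its call begins. camera_model takes no time and is no camera call.
- close_job(): hands the job in; it is judged then, once.
Trained networks look in the newest picture that a camera, given by its name, has taken for a name from the list of things; names that differ only in an ending like _2 or _b are one class to them, and where a whole thing is asked for, a point or a joint stands for the part that bears it (a point fixed in the world has none). Each returns a list of dicts, best first, with "score" (0 to 1); they miss things now and then, are a little off and sometimes report something else, mostly with a low value. They report only what shows in the picture. A call takes as long as a camera call.
- silhouettes(camera, target): "pixels" (400x640 bool, what is visible of it) and "uv" ([column, row] in pixels, amid what is visible of it).
- spot_point(camera, target): "uv" ([column, row] in pixels: a listed point, or the origin of a listed thing).
The state is a dict: "time": time; "joint_positions": joint angles; "qvel": joint speeds; "joint_torque": joint torques, N m; "tool_pos": TCP position; "ee_rot": TCP orientation; "wrist_force": force on the tool from outside, world axes, zero at the start; "wrist_torque": the same for the moment, N m; "width": finger opening in m; "finger_force": force on a finger pad.
Only numpy, scipy, OpenCV 4.12 (cv2) and the standard library are available. Lean on these libraries where they do the work, as an engineer would, in place of code of your own. Each camera call takes 0.05 s, during which the arm holds its last target. There are 200 camera calls.

## Working session

There is one attempt and no reset: what is moved stays moved. The work goes in short steps, Python scripts to look and compute and a tool call to move; the robot and the scene stay as the last step left them, time stands still between calls to the robot, and variables do not carry over. Pictures are saved under pics/ and viewed, at most 10 in all, crops included, and the job is handed in when it is done.

Besides the shell and the picture viewer there is one more tool, called after "Request:" as a command line: name --argument value ..., lists and objects as JSON in quotes. move_arm: Moves the arm, as the interface text tells. Its arguments: {"type":"object","properties":{"steps":{"type":"array"}},"required":["steps"]}

```bash
mkdir -p pics; cat > h.py <<'E'
from bench import *
import numpy as np, cv2
def cam(n):
    m=camera_model(n); R=cv2.Rodrigues(np.array(m["rvec"],float))[0]; return m,R,np.array(m["tvec"],float).ravel()
def cloud(n,d):
    m,R,t=cam(n); v,u=np.mgrid[0:400,0:640]
    P=np.stack([(u-m["cx"])/m["fx"]*d,(v-m["cy"])/m["fy"]*d,d],-1)
    W=(P-t)@R; W[d<=0]=np.nan; return W
def ray_z(n,uv,z):
    m,R,t=cam(n); r=np.array([(uv[0]-m["cx"])/m["fx"],(uv[1]-m["cy"])/m["fy"],1])@R; c=-t@R
    return c+r*(z-c[2])/r[2]
def save(n,p): cv2.imwrite("pics/"+n+".png",p[:,:,::-1])
E
python3 - <<'E'
from h import *
np.set_printoptions(precision=4,suppress=True)
for c in ("top","scene"):
    p,d=snapshot(c); save(c+"0",p); np.save(c+"0.npy",cloud(c,d)); print(c,"cam at",-cam(c)[2]@cam(c)[1])
    W=cloud(c,d)
    for t,z in (("lower_seat",.085),("lower_free",.011),("upper_grip",.15),("upper_seat",.014),("lemon_center",.035)):
        for r in spot_point(c,t)[:2]: print(c,t,round(r["score"],2),np.round(r["uv"],1),ray_z(c,r["uv"],z))
    for t in ("lower_tray","upper_tray","lemon_center","tomato_small","garlic_a","mug","spice_jar"):
        for r in silhouettes(c,t)[:2]:
            m=r["pixels"]; q=W[m]; q=q[~np.isnan(q[:,0])]
            np.save(f"m_{c}_{t}.npy",m) if r is not None else 0
            print(c,t,round(r["score"],2),np.round(r["uv"],1),m.sum(),np.percentile(q,[2,50,98],axis=0).round(3).tolist())
print(get_obs())
E
```

```text
top cam at [0.4519 0.0724 1.3317]
top lower_seat 0.69 [222.9 218.2] [0.5248 0.3543 0.085 ]
top lower_seat 0.38 [324.8 216.7] [0.5328 0.0419 0.085 ]
top lower_free 0.82 [224.6 228.8] [0.4949 0.3643 0.011 ]
top lower_free 0.47 [236.  207.7] [0.5639 0.3296 0.011 ]
top upper_grip 0.68 [319.1 227.8] [0.4961 0.0597 0.15  ]
top upper_seat 0.89 [320.1 230.8] [0.4915 0.0549 0.014 ]
top lemon_center 0.91 [396.7 205.4] [ 0.5749 -0.1902  0.035 ]
top lemon_center 0.46 [277.9 156.9] [0.7286 0.1944 0.035 ]
top lower_tray 0.9 [222.7 222.8] 2754 [[0.428, 0.265, 0.006], [0.519, 0.364, 0.016], [0.625, 0.428, 0.087]]
top upper_tray 0.74 [319.9 231.5] 2583 [[0.397, -0.012, 0.017], [0.493, 0.059, 0.025], [0.587, 0.124, 0.162]]
top lemon_center 0.61 [398.8 206.6] 338 [[0.54, -0.219, 0.037], [0.57, -0.188, 0.056], [0.601, -0.162, 0.065]]
top mug 0.85 [276.6 156.7] 630 [[0.679, 0.158, 0.002], [0.728, 0.198, 0.028], [0.766, 0.233, 0.089]]
top spice_jar 0.72 [319.6 228.1] 2629 [[0.397, -0.012, 0.017], [0.492, 0.058, 0.025], [0.589, 0.124, 0.162]]
top spice_jar 0.62 [356.2 159.6] 238 [[0.692, -0.079, 0.02], [0.
[... 1049 characters left out ...]
ug 0.8 [250.2 210.5] 1132 [[0.676, 0.162, 0.014], [0.722, 0.199, 0.057], [0.757, 0.239, 0.088]]
scene spice_jar 0.71 [332.1 167.4] 555 [[0.69, -0.074, 0.01], [0.7, -0.048, 0.076], [0.727, -0.035, 0.112]]
{'time': 1.3, 'joint_positions': array([ 1.2389,  0.0872,  1.3707,  0.    ,  1.6836, -0.1031]), 'qvel': array([ 0.0009, -0.0005, -0.001 ,  0.001 , -0.0006,  0.    ]), 'joint_torque': array([  0.0002, -34.0036, -30.2597,   0.0717,   0.0236,   0.    ]), 'tool_pos': array([0.1248, 0.5357, 0.2195]), 'ee_rot': array([ 3.1415, -0.    ,  2.9128]), 'wrist_force': array([ 0.2964, -0.6221,  0.7574]), 'wrist_torque': array([ 0.0176, -0.0126,  0.0038]), 'finger_force': 0.0, 'width': 0.09387257608943596}
```

View pics/top0.png

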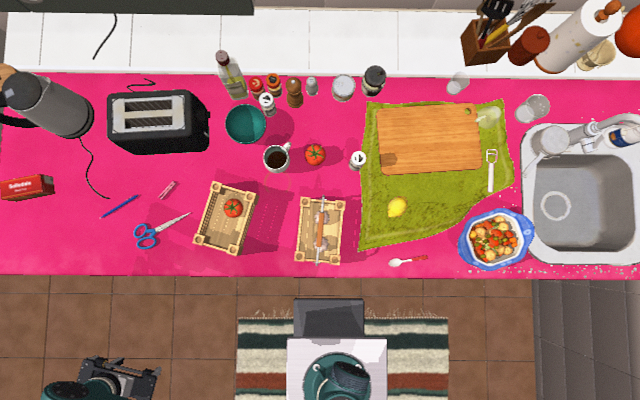

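View pics/scene0.png

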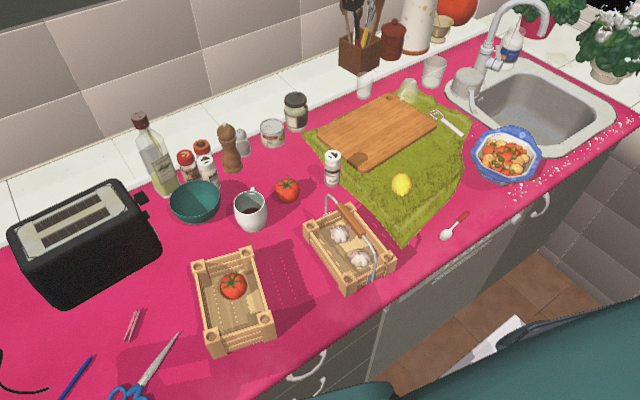

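```bash
cat > fit.py <<'E'
from h import *
from scipy.optimize import minimize
def band(P,c,zl,zh,r=.14):
    return P[(np.abs(P[:,2]-(zl+zh)/2)<(zh-zl)/2)&(np.hypot(P[:,0]-c[0],P[:,1]-c[1])<r)]
def loc(P,p):
    d=P[:,:2]-p[:2]; c,s=np.cos(p[2]),np.sin(p[2]); return d@np.array([[c,-s],[s,c]])
def fitrim(P,c):
    # robust fit to rim centreline of walls (half sizes 93.5, 63.5 mm)
    def f(p):
        q=np.abs(loc(P,p)); a,b=.0935,.0635
        dx=q-[a,b]; e=np.where((dx>0).all(1),np.hypot(*np.maximum(dx,0).T),np.minimum(np.hypot(dx[:,0],np.maximum(q[:,1]-b,0)),np.hypot(dx[:,1],np.maximum(q[:,0]-a,0))))
        return np.minimum(np.maximum(e-.0035,0),.012).__pow__(2).mean()*1e6
    best=min((minimize(f,[c[0],c[1],y],method="Nelder-Mead",options=dict(xatol=1e-5,fatol=1e-4,initial_simplex=np.array([[c[0],c[1],y],[c[0]+.008,c[1],y],[c[0],c[1]+.008,y],[c[0],c[1],y+.08]]))) for y in np.linspace(-.3,.3,7)),key=lambda r:r.fun)
    return best.x,best.fun
def rect(P):
    r=cv2.minAreaRect((P[:,:2]*1000).astype(np.float32)); return r
E
python3 - <<'E'
from fit import *
np.set_printoptions(precision=4,suppress=True)
for c in ("top","scene"):
    P=np.load(c+"0.npy").reshape(-1,3); P=P[~np.isnan(P[:,0])]
    L=band(P,(.524,.355),.078,.092); U=band(P,(.492,.06),.060,.076,.13)
    print(c,"lower",len(L),fitrim(L,(.524,.355)),rect(L),np.median(L[:,2]))
    print(c,"upper",len(U),fitrim(U,(.492,.06)),rect(U))
    G=band(P,(.492,.06),.14,.175); l=cv2.fitLine(G[:,:2].astype(np.float32),cv2.DIST_HUBER,0,.01,.01).ravel()
    print("grip",len(G),np.percentile(G,[2,50,98],axis=0),rect(G),np.arctan2(l[1],l[0]))
    M=P[(np.hypot(P[:,0]-.57,P[:,1]+.19)<.065)&(P[:,2]>.018)]
    print("lemon",len(M),M.min(0),M.max(0),rect(M))
    C=np.cov(M[:,:2].T); w,v=np.linalg.eigh(C); print(w**.5,v[:,1],M.mean(0))
    T=band(P,(.555,.335),.03,.075,.05); print("tomato",len(T),np.percentile(T,[2,50,98],axis=0))
E
```

```text
top lower 613 (array([ 0.5277,  0.3495, -0.2832]), np.float64(13.494718938819346)) ((527.3357543945312, 349.7131042480469), (140.81333923339844, 200.03668212890625), 74.00630187988281) 0.08320204361742137
top upper 575 (array([ 0.4925,  0.0555, -0.09  ]), np.float64(18.045965953445897)) ((492.372802734375, 55.9956169128418), (139.751220703125, 200.58399963378906), 84.93280792236328)
grip 263 [[0.4002 0.046  0.1445]
 [0.4922 0.057  0.1593]
 [0.5799 0.0656 0.1641]] ((490.7668151855469, 56.29533386230469), (15.861993789672852, 193.4142608642578), 84.86903381347656) -0.08782407
lemon 345 [ 0.5317 -0.2395  0.0183] [ 0.605  -0.1486  0.069 ] ((570.053466796875, -191.16220092773438), (68.10610961914062, 92.14170837402344), 5.573278427124023)
[0.0147 0.0194] [-0.7762  0.6305] [ 0.5701 -0.189   0.0536]
tomato 295 [[0.5343 0.3037 0.038 ]
 [0.5602 0.3287 0.0533]
 [0.5882 0.3576 0.0606]]
scene lower 1302 (array([ 0.5261,  0.3528, -0.2804]), np.float64(14.216339284711996)) ((526.6259765625, 352.67926025390625), (140.1467742919922, 202.5364532470703), 73.9337158203125) 0.08313969387388756
scene upper 1139 (array([ 0.4911,  0.0588, -0.092 ]), np.float64(26.734112196374042)) ((489.30291748046875, 58.562137603759766), (141.49610900878906, 211.72813415527344), 84.78327941894531)
grip 486 [[0.3988 0.0507 0.1427]
 [0.4812 0.0632 0.1577]
 [0.5756 0.0707 0.1633]] ((489.88104248046875, 59.918357849121094), (16.54732894897461, 194.0664825439453), 85.1626968383789) -0.082264565
lemon 410 [ 0.5358 -0.2132  0.0218] [ 0.5978 -0.1567  0.0663] ((566.88720703125, -184.9429931640625), (61.20056915283203, 56.651092529296875), 1.4669371843338013)
[0.0138 0.0159] [-0.9475  0.3197] [ 0.5614 -0.1783  0.0513]
tomato 581 [[0.5322 0.3079 0.0335]
 [0.5525 0.337  0.0535]
 [0.5826 0.3637 0.0638]]
```

```bash
cat > lem.py <<'E'
from h import *
from scipy.optimize import minimize
def ymask(c,uv,pic):
    hsv=cv2.cvtColor(pic,cv2.COLOR_RGB2HSV); m=np.load(f"m_{c}_lemon_center.npy"); return m
def model(c,p,a=.0415,b=.029,b3=.029,S=4):
    m,R,t=cam(c); x,y,al=p; A=np.array([[np.cos(al),-np.sin(al),0],[np.sin(al),np.cos(al),0],[0,0,1]])
    C=np.array([x,y,.035]); uu,vv=np.meshgrid(np.arange(640),np.arange(400))
    r=np.stack([(uu-m["cx"])/m["fx"],(vv-m["cy"])/m["fy"],np.ones_like(uu)],-1)@R@A/[a,b,b]
    o=((-t@R)-C)@A/[a,b,b]
    B=(r*o).sum(-1);D=B*B-(r*r).sum(-1)*((o*o).sum()-1); return D/((B*B)) # >0 inside
if __name__=="__main__":
    for c in ("top","scene"):
        m=np.load(f"m_{c}_lemon_center.npy"); pic=cv2.imread(f"pics/{c}0.png")
        uv=np.argwhere(m).mean(0)[::-1]; v0,u0=int(uv[1]),int(uv[0])
        im=pic[v0-25:v0+25,u0-25:u0+25]; h=cv2.cvtColor(im,cv2.COLOR_BGR2HSV)
        big=cv2.resize(im,(400,400),interpolation=cv2.INTER_CUBIC)
        cs,_=cv2.findContours(cv2.resize(m[v0-25:v0+25,u0-25:u0+25].astype(np.uint8),(400,400),interpolation=0),0,1); over=big.copy(); cv2.drawContours(over,cs,-1,(255,0,0),1)
        cv2.imwrite(f"pics/l_{c}.png",np.hstack([big,over]))
        def f(p): 
            q=model(c,p)>0; return 1-(q&m).sum()/(q|m).sum()
        for al in np.arange(.7,2.6,.2):
            r=minimize(f,[.573,-.191,al],method="Nelder-Mead",options=dict(initial_simplex=np.array([[.573,-.191,al],[.583,-.191,al],[.573,-.181,al],[.573,-.191,al+.1]]),maxiter=60)); print(c,round(al,1),r.x.round(4),round(r.fun,3))
    a,b=[cv2.imread(f"pics/l_{c}.png") for c in ("top","scene")]; cv2.imwrite("pics/lem.png",cv2.resize(np.vstack([a,b]),(600,600)))
E
python3 lem.py
```

```text
top 0.7 [ 0.5714 -0.1942  0.7036] 0.308
top 0.9 [ 0.5712 -0.1915  0.9761] 0.311
top 1.1 [ 0.57   -0.1914  2.4554] 0.092
top 1.3 [ 0.5699 -0.1919  1.418 ] 0.286
top 1.5 [ 0.5713 -0.1918  2.4575] 0.082
top 1.7 [ 0.573 -0.191  1.8  ] 0.224
top 1.9 [ 0.5724 -0.1919  2.1747] 0.117
top 2.1 [ 0.5721 -0.1925  2.3416] 0.094
top 2.3 [ 0.5726 -0.1931  2.3639] 0.094
top 2.5 [ 0.5729 -0.1925  2.5936] 0.082
scene 0.7 [ 0.5704 -0.1873  0.7218] 0.313
scene 0.9 [ 0.5694 -0.1904  1.0363] 0.306
scene 1.1 [ 0.5713 -0.1895  2.2097] 0.124
scene 1.3 [ 0.5687 -0.1869  2.1936] 0.128
scene 1.5 [ 0.5684 -0.1867  2.2018] 0.132
scene 1.7 [ 0.5692 -0.1886  1.8792] 0.169
scene 1.9 [ 0.57   -0.1895  1.9724] 0.143
scene 2.1 [ 0.571  -0.1895  2.2458] 0.13
scene 2.3 [ 0.5718 -0.1904  2.3178] 0.134
scene 2.5 [ 0.5707 -0.1889  2.4815] 0.138
```

View pics/lem.png

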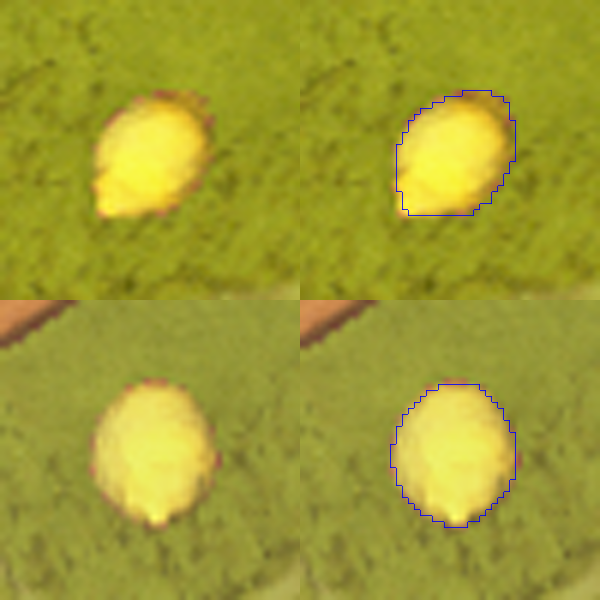

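Request:
move_arm --steps '[0,0,-0.1,0.026,-0.043,0,1,0,0,-0.2,0.052,-0.085,0,1,0,0,-0.3,0.078,-0.127,0,1,0,0,-0.4,0.104,-0.17,0,1,0,0,-0.5,0.13,-0.212,0,1,0,0,-0.6,0.156,-0.254,0,1,0,0,-0.64,0.182,-0.297,0,1,0,0,-0.64,0.208,-0.339,0,1,0,0,-0.64,0.234,-0.381,0,1,0,0,-0.64,0.26,-0.424,0,1,0,0,-0.64,0.286,-0.466,0,1,0,0,-0.64,0.312,-0.508,0,1]'

```text
time: 2.5
tool_pos: [0.4375, 0.0256, 0.2199]
ee_rot: [3.14, 0.001, 2.272]
wrist_force: [0.1, 1.0, 0.8]
width: 0.0936
finger_force: 0.0
```

Request:
move_arm --steps '[0,0,0,0.026,-0.042,0,1,0,0,0,0.052,-0.085,0,1,0,0,0,0.078,-0.127,0,1,0,0,0,0.104,-0.17,0,1,0,0,0,0.134,-0.219,0,1,0,0,0,0.134,-0.219,-0.02,1,0,0,0,0.134,-0.219,-0.06,1,0,0,0,0.134,-0.219,-0.1,1,0,0,0,0.134,-0.219,-0.12,1,0,0,0,0.134,-0.219,-0.12,1]'

```text
time: 3.5
tool_pos: [0.5681, -0.1903, 0.0947]
ee_rot: [-3.138, -0.008, 2.273]
wrist_force: [0.5, 0.2, -0.7]
width: 0.094
finger_force: 0.0
```

```bash
python3 - <<'E'
from h import *
p,d=snapshot("top"); q,e=snapshot("scene"); o=get_obs(); print(o["tool_pos"],o["ee_rot"])
# predicted position of lemon target in each
def px(c,X):
    m,R,t=cam(c); P=R@np.array(X)+t; return [m["fx"]*P[0]/P[2]+m["cx"],m["fy"]*P[1]/P[2]+m["cy"]]
a=[]
for c,i in (("top",p),("scene",q)):
    u,v=map(int,px(c,(.571,-.191,.06))); i=i.copy(); a.append(cv2.resize(i[v-50:v+50,u-50:u+50],(400,400),interpolation=cv2.INTER_CUBIC)); 
save("over",np.hstack(a))
E
```

```text
[ 0.57097785 -0.19143671  0.09996204] [3.14138153e+00 2.27291515e-04 2.27276692e+00]
```

View pics/over.png

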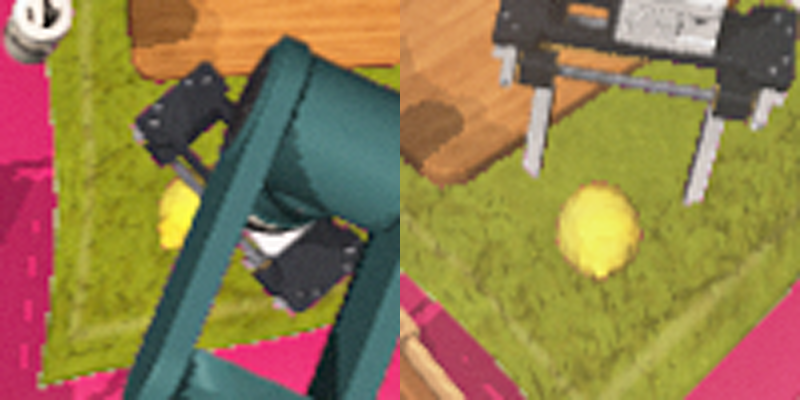

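Request:
move_arm --steps '[0,0,0,0,0,-0.025,1,0,0,0,0,0,-0.05,1,0,0,0,0,0,-0.065,1,0,0,0,0,0,-0.07,1,0,0,0,0,0,-0.07,0.7,0,0,0,0,0,-0.07,0.6,0,0,0,0,0,-0.07,0.5,0,0,0,0,0,-0.07,0.4,0,0,0,0,0,-0.07,0.4,0,0,0,0,0,-0.07,0.4]'

```text
time: 4.6
tool_pos: [0.5714, -0.1913, 0.0303]
ee_rot: [3.14, 0.001, 2.273]
wrist_force: [0.6, 1.6, 1.7]
width: 0.0567
finger_force: 30.0
```

Request:
move_arm --steps '[0,0,0,0,0,0.02,0.4,0,0,0,0,0,0.06,0.4,0,0,0,0,0,0.1,0.4,0,0,0,0,0,0.14,0.4,0,0,0,0,0,0.18,0.4,0,0,0,-0.002,0.01,0.2,0.4,0,0,0.08,-0.007,0.045,0.2,0.4,0,0,0.16,-0.014,0.09,0.2,0.4,0,0,0.24,-0.021,0.135,0.2,0.4,0,0,0.32,-0.028,0.18,0.2,0.4,0,0,0.4,-0.035,0.225,0.2,0.4,0,0,0.48,-0.042,0.27,0.2,0.4]'

```text
time: 5.8
tool_pos: [0.5279, 0.0802, 0.2291]
ee_rot: [-3.141, -0.001, 2.756]
wrist_force: [-0.3, 1.2, -1.9]
width: 0.057
finger_force: 30.0
```

Request:
move_arm --steps '[0,0,0.06,-0.007,0.045,0,0.4,0,0,0.107,-0.014,0.09,0,0.4,0,0,0.107,-0.021,0.135,0,0.4,0,0,0.107,-0.028,0.18,0,0.4,0,0,0.107,-0.035,0.225,0,0.4,0,0,0.107,-0.042,0.265,0,0.4,0,0,0.107,-0.045,0.285,0,0.4,0,0,0.107,-0.045,0.285,0,0.4]'

```text
time: 6.6
tool_pos: [0.4824, 0.3661, 0.2282]
ee_rot: [-3.141, -0.002, 2.864]
wrist_force: [0.4, 0.1, -1.0]
width: 0.0569
finger_force: 30.0
```

```bash
python3 - <<'E'
from fit import *
np.set_printoptions(precision=4,suppress=True)
o=get_obs(); print(o["time"],o["tool_pos"],o["ee_rot"],o["width"],o["finger_force"])
p,d=snapshot("scene"); save("s1",p)
P=cloud("scene",d).reshape(-1,3); P=P[~np.isnan(P[:,0])]
print("upper",fitrim(band(P,(.492,.06),.060,.076,.13),(.492,.06)),"lower",fitrim(band(P,(.524,.355),.078,.092),(.524,.355)))
E
```

```text
6.6 [0.4824 0.3661 0.2282] [-3.1406 -0.0017  2.8641] 0.05689963748452316 29.99999343068339
upper (array([ 0.4901,  0.0584, -0.083 ]), np.float64(27.185586117011574)) lower (array([ 0.5266,  0.3538, -0.2595]), np.float64(13.937710727746106))
```

View pics/s1.png

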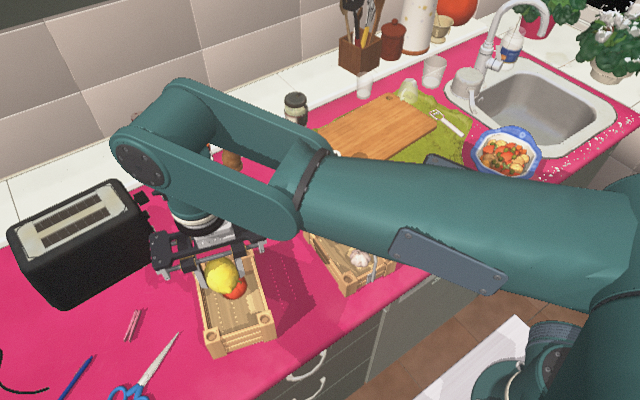

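Request:
move_arm --steps '[0,0,0,0,0,-0.02,0.4,0,0,0,0,0,-0.06,0.4,0,0,0,0,0,-0.1,0.4,0,0,0,0,0,-0.13,0.4,0,0,0,0,0,-0.155,0.4,0,0,0,0,0,-0.175,0.4,0,0,0,0,0,-0.185,0.4,0,0,0,0,0,-0.192,0.4,0,0,0,0,0,-0.192,0.4]'

```text
time: 7.55
tool_pos: [0.4838, 0.3629, 0.0372]
ee_rot: [-3.141, -0.0, 2.859]
wrist_force: [-0.8, 0.5, -1.2]
width: 0.0568
finger_force: 30.0
```

Request:
move_arm --steps '[0,0,0,0,0,-0.001,0.62,0,0,0,0,0,-0.001,0.68,0,0,0,0,0,-0.001,0.74,0,0,0,0,0,-0.001,0.78,0,0,0,0,0,-0.001,0.78,0,0,0,0,0,0.015,0.78,0,0,0,0,0,0.05,0.78,0,0,0,0,0,0.095,0.78,0,0,0,0,0,0.14,0.78,0,0,0,0,0,0.18,0.78,0,0,0,0,0,0.2,0.78]'

```text
time: 8.65
tool_pos: [0.4848, 0.3645, 0.2431]
ee_rot: [3.136, 0.005, 2.86]
wrist_force: [0.3, 0.4, 0.6]
width: 0.0731
finger_force: 0.0
```

Request:
move_arm --steps '[0,0,0.05,0.001,-0.045,0,0.78,0,0,0.1,0.002,-0.09,0,0.78,0,0,0.15,0.003,-0.135,0,0.78,0,0,0.193,0.004,-0.18,0,0.78,0,0,0.193,0.006,-0.225,0,0.78,0,0,0.193,0.007,-0.27,0,0.78,0,0,0.193,0.008,-0.3,0,0.78,0,0,0.193,0.008,-0.307,0,0.78,0,0,0.193,0.008,-0.307,0,0.78]'

```text
time: 9.55
tool_pos: [0.4918, 0.0561, 0.2377]
ee_rot: [3.141, 0.0, 3.051]
wrist_force: [-0.1, -0.1, 0.5]
width: 0.073
finger_force: 0.0
```

```bash
cat > look.py <<'E'
from fit import *
import sys
np.set_printoptions(precision=4,suppress=True)
tag=sys.argv[1]
o=get_obs(); print(o["time"],o["tool_pos"],o["ee_rot"],o["width"])
im=[]
for c in ("top","scene"):
    p,d=snapshot(c); im.append(p)
    P=cloud(c,d).reshape(-1,3); P=P[~np.isnan(P[:,0])]
    for n,b,g in (("lower",(.078,.092),(.526,.352)),("upper",(.060,.076),(.492,.058))):
        B=band(P,g,*b,.13)
        if len(B)>100: print(c,n,len(B),fitrim(B,g),rect(B))
save(tag,np.vstack([im[0][150:280,150:450],im[1][150:380,150:450]]))
E
python3 look.py t2
```

```text
9.55 [0.4918 0.0561 0.2377] [3.1409 0.0003 3.0508] 0.07301260305182909
top lower 613 (array([ 0.528 ,  0.3498, -0.2827]), np.float64(13.618437773396327)) ((527.5086669921875, 349.5427551269531), (141.44247436523438, 199.80751037597656), 73.9923324584961)
top upper 220 (array([ 0.4939,  0.0573, -0.0937]), np.float64(15.342847816790364)) ((493.1407470703125, 55.063026428222656), (125.43460845947266, 208.94371032714844), 89.36124420166016)
scene lower 1298 (array([ 0.5262,  0.3524, -0.282 ]), np.float64(14.02564380671003)) ((526.6897583007812, 352.509765625), (139.71847534179688, 203.4823455810547), 73.9317855834961)
scene upper 1132 (array([ 0.4909,  0.0587, -0.0943]), np.float64(26.815799902320183)) ((489.1750793457031, 59.14411926269531), (141.2710418701172, 210.89524841308594), 84.9106216430664)
```

View pics/t2.png

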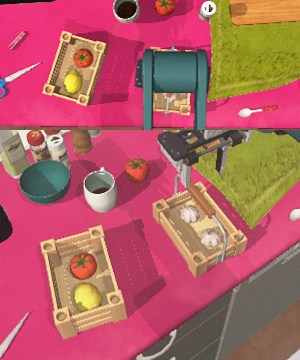

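Request:
move_arm --steps '[0,0,0,0,0,-0.03,0.6,0,0,0,0,0,-0.06,0.5,0,0,0,0,0,-0.082,0.45,0,0,0,0,0,-0.091,0.4,0,0,0,0,0,-0.091,0.35,0,0,0,0,0,-0.091,0.3,0,0,0,0,0,-0.091,0.25,0,0,0,0,0,-0.091,0.2,0,0,0,0,0,-0.091,0.1,0,0,0,0,0,-0.091,0,0,0,0,0,0,-0.091,0,0,0,0,0,0,-0.091,0]'

```text
time: 10.85
tool_pos: [0.4926, 0.0575, 0.1478]
ee_rot: [3.139, 0.003, 3.053]
wrist_force: [1.3, 4.2, 5.3]
width: 0.0159
finger_force: 30.0
```

```bash
python3 - <<'E'
from fit import *
print({k:np.round(v,4) for k,v in get_obs().items()})
p,d=snapshot("scene")
P=cloud("scene",d).reshape(-1,3); P=P[~np.isnan(P[:,0])]
B=band(P,(.492,.06),.060,.076,.13); print("upper",fitrim(B,(.492,.06)),rect(B))
E
```

```text
{'time': np.float64(10.85), 'joint_positions': array([ 5.0000e-04, -1.0100e-02,  1.6138e+00,  2.0000e-03,  1.5350e+00,
       -1.4819e+00]), 'qvel': array([-0.0029,  0.002 ,  0.0003,  0.0004,  0.0003,  0.0008]), 'joint_torque': array([-2.17120e+00, -2.63560e+01, -2.65125e+01, -1.61170e+00,
        2.60300e-01, -1.09000e-02]), 'tool_pos': array([0.4926, 0.0575, 0.1478]), 'ee_rot': array([3.1393e+00, 2.7000e-03, 3.0531e+00]), 'wrist_force': array([1.3376, 4.1591, 5.2741]), 'wrist_torque': array([ 0.9023, -0.1003,  0.0376]), 'finger_force': np.float64(30.0011), 'width': np.float64(0.0159)}
upper (array([ 0.49012895,  0.0586071 , -0.09128169]), np.float64(31.213924056047176)) ((487.3075256347656, 59.33939743041992), (140.7184295654297, 207.97117614746094), 84.991943359375)
```

Request:
move_arm --steps '[0,0,0,0,0,0.003,0,0,0,0,0,0,0.008,0,0,0,0,0,0,0.016,0,0,0,0,0,0,0.03,0,0,0,0,0,0,0.046,0,0,0,0,0,0,0.062,0,0,0,0,0,0,0.078,0,0,0,0,0,0,0.094,0,0,0,0,0,0,0.108,0,0,0,0,0,0,0.117,0,0,0,0,0,0,0.12,0,0,0,0,0,0,0.12,0]'

```text
time: 12.1
tool_pos: [0.4919, 0.0566, 0.2668]
ee_rot: [3.142, 0.0, 3.053]
wrist_force: [-0.1, -0.2, -5.4]
width: 0.0153
finger_force: 30.0
```

```bash
cat > held.py <<'E'
from fit import *
np.set_printoptions(precision=4,suppress=True)
o=get_obs(); tp=o["tool_pos"]; print(o["time"],tp,o["ee_rot"],o["width"],o["finger_force"],o["wrist_force"],o["wrist_torque"])
ims=[]
for c in ("scene","top"):
    p,d=snapshot(c); ims.append(p)
    P=cloud(c,d).reshape(-1,3); P=P[~np.isnan(P[:,0])]
    z=tp[2]+.005-.150+.068   # expected rim height
    B=band(P,tp,z-.012,z+.008,.13); print(c,"expected rim z",z)
    if len(B)<100: continue
    f=fitrim(B,tp[:2]); q=np.abs(loc(B,f[0])); ok=(np.abs(q[:,0]-.0935)<.006)|(np.abs(q[:,1]-.0635)<.006); B=B[ok]
    # local tilt by robust plane
    l=loc(B,f[0]); A=np.c_[l,np.ones(len(l))]; w=np.ones(len(l),bool)
    for _ in range(6):
        s=np.linalg.lstsq(A[w],B[w,2],rcond=None)[0]; r=B[:,2]-A@s; w=np.abs(r)<.003
    print(c,len(B),"upper",f,"slope x,y",s[:2],"z",s[2],w.sum(),rect(B))
    L=band(P,(.526,.352),.078,.092,.13)
    if len(L)>300: print(c,"lower",len(L),fitrim(L,(.526,.352)))
save("held%d"%int(o["time"]*10),np.vstack([ims[1][150:280,150:450],ims[0][130:380,150:450]]))
E
python3 held.py; ls pics
```

```text
12.1 [0.4919 0.0566 0.2668] [3.1416 0.0004 3.0527] 0.015272415747444094 29.998943209648132 [-0.1392 -0.2156 -5.3984] [-0.0247  0.017  -0.0227]
scene expected rim z 0.1897877389843616
scene 935 upper (array([ 0.489 ,  0.0568, -0.0935]), np.float64(31.301849582923133)) slope x,y [-0.0049  0.0026] z 0.1833811946986684 644 ((489.8565368652344, 57.37767791748047), (140.92376708984375, 202.43798828125), 84.54645538330078)
scene lower 1298 (array([ 0.5262,  0.3525, -0.28  ]), np.float64(14.303933131275194))
top expected rim z 0.1897877389843616
top 288 upper (array([ 0.4927,  0.0561, -0.0973]), np.float64(15.487757522880486)) slope x,y [-0.0017  0.0017] z 0.18388441994074026 203 ((490.96539306640625, 55.30362319946289), (136.92857360839844, 200.71609497070312), 85.28276062011719)
top lower 608 (array([ 0.5277,  0.3499, -0.2788]), np.float64(13.216492250803007))
held121.png
l_scene.png
l_top.png
lem.png
over.png
s1.png
scene0.png
t2.png
top0.png
```

Request:
move_arm --steps '[0,0,-0.005,0.001,0.008,0,0,0,0,-0.015,0.003,0.025,0,0,0,0,-0.035,0.006,0.05,0,0,0,0,-0.06,0.01,0.08,0,0,0,0,-0.08,0.014,0.115,0,0,0,0,-0.105,0.018,0.15,0,0,0,0,-0.13,0.023,0.185,0,0,0,0,-0.15,0.027,0.22,0,0,0,0,-0.17,0.031,0.25,0,0,0,0,-0.18,0.034,0.275,0,0,0,0,-0.187,0.0355,0.29,0,0,0,0,-0.189,0.036,0.295,0,0]'

```text
time: 13.4
tool_pos: [0.5272, 0.3533, 0.2652]
ee_rot: [-3.14, -0.002, 2.866]
wrist_force: [-0.2, -0.9, -5.2]
width: 0.016
finger_force: 30.0
```

Request:
move_arm --steps '[0,0,0,0,0,-0.003,0,0,0,0,0,0,-0.008,0,0,0,0,0,0,-0.014,0,0,0,0,0,0,-0.018,0,0,0,0,0,0,-0.02,0,0,0,0,0,0,-0.02,0,0,0,0,0,0,-0.02,0]'

```text
time: 14.1
tool_pos: [0.5278, 0.3515, 0.2467]
ee_rot: [3.141, 0.0, 2.864]
wrist_force: [-0.5, 0.1, -4.5]
width: 0.0159
finger_force: 30.0
```

```bash
python3 held.py; ls -t pics | head -1
```

```text
14.1 [0.5278 0.3515 0.2467] [3.1413 0.0002 2.8636] 0.015921115244268143 29.998953938484192 [-0.5062  0.078  -4.5419] [ 0.0777 -0.0432  0.0284]
scene expected rim z 0.16969567871728422
scene 1214 upper (array([ 0.5245,  0.3526, -0.2781]), np.float64(27.40105844189458)) slope x,y [-0.0026  0.0019] z 0.1636067448847423 818 ((526.3734130859375, 352.1076354980469), (139.5874786376953, 203.2518310546875), 74.0212631225586)
scene lower 335 (array([ 0.5253,  0.3529, -0.2828]), np.float64(1.8211520673720507))
top expected rim z 0.16969567871728422
top 474 upper (array([ 0.526 ,  0.3488, -0.277 ]), np.float64(24.34544729406272)) slope x,y [0.0017 0.0108] z 0.1644470237917238 336 ((526.73486328125, 349.500244140625), (140.880859375, 199.3365936279297), 74.25105285644531)
held141.png
```

Request:
move_arm --steps '[0,0,-0.003,0.0008,0.0003,-0.004,0,0,0,-0.003,0.0008,0.0003,-0.008,0,0,0,-0.003,0.0008,0.0003,-0.011,0,0,0,-0.003,0.0008,0.0003,-0.013,0,0,0,-0.003,0.0008,0.0003,-0.015,0,0,0,-0.003,0.0008,0.0003,-0.017,0,0,0,-0.003,0.0008,0.0003,-0.019,0,0,0,-0.003,0.0008,0.0003,-0.02,0,0,0,-0.003,0.0008,0.0003,-0.02,0]'

```text
time: 15.1
tool_pos: [0.5285, 0.3519, 0.2263]
ee_rot: [-3.141, -0.0, 2.861]
wrist_force: [-0.2, 0.1, -5.2]
width: 0.0157
finger_force: 30.0
```

Request:
move_arm --steps '[0,0,0,0,0,-0.002,0,0,0,0,0,0,-0.0035,0,0,0,0,0,0,-0.005,0,0,0,0,0,0,-0.006,0,0,0,0,0,0,-0.007,0,0,0,0,0,0,-0.0075,0,0,0,0,0,0,-0.0075,0,0,0,0,0,0,-0.0075,0]'

```text
time: 15.9
tool_pos: [0.5286, 0.352, 0.2191]
ee_rot: [3.141, 0.0, 2.861]
wrist_force: [0.1, 0.5, -5.0]
width: 0.0158
finger_force: 30.0
```

Request:
move_arm --steps '[0,0,0,0,0,-0.0005,0,0,0,0,0,0,-0.001,0,0,0,0,0,0,-0.0015,0,0,0,0,0,0,-0.002,0,0,0,0,0,0,-0.002,0,0,0,0,0,0,-0.002,0]'

```text
time: 16.5
tool_pos: [0.5285, 0.3524, 0.2186]
ee_rot: [3.14, 0.001, 2.861]
wrist_force: [-3.7, 1.2, 5.7]
width: 0.0161
finger_force: 30.0
```

Request:
move_arm --steps '[0,0,0,0,0,-0.001,0.2,0,0,0,0,0,-0.001,0.25,0,0,0,0,0,-0.001,0.35,0,0,0,0,0,-0.001,0.45,0,0,0,0,0,-0.001,0.5,0,0,0,0,0,0.01,0.5,0,0,0,0,0,0.04,0.5,0,0,0,0,0,0.08,0.5,0,0,0,0,0,0.12,0.5,0,0,0,-0.01,-0.04,0.12,0.5,0,0,0,-0.02,-0.085,0.12,0.5,0,0,0,-0.03,-0.13,0.12,0.5]'

```text
time: 17.7
tool_pos: [0.4984, 0.221, 0.3383]
ee_rot: [3.141, 0.002, 2.862]
wrist_force: [1.1, -1.0, 0.4]
width: 0.0473
finger_force: 0.0
```

Request:
move_arm --steps '[0,0,0,-0.01,-0.04,0,0.5,0,0,0,-0.02,-0.08,0,0.5,0,0,0,-0.03,-0.12,0,0.5,0,0,0,-0.04,-0.16,0,0.5,0,0,0,-0.05,-0.2,0,0.5,0,0,0,-0.05,-0.2,0,0.5]'

```text
time: 18.3
tool_pos: [0.4478, 0.0183, 0.3387]
ee_rot: [-3.141, 0.003, 2.854]
wrist_force: [-0.2, 1.0, 0.0]
width: 0.0469
finger_force: 0.0
```

```bash
python3 - <<'E'
from fit import *
np.set_printoptions(precision=4,suppress=True)
o=get_obs(); print(o["time"],o["tool_pos"],o["wrist_force"])
im=[]
for c in ("scene","top"):
    p,d=snapshot(c); im.append(p); P=cloud(c,d).reshape(-1,3); P=P[~np.isnan(P[:,0])]
    B=band(P,(.527,.351),.127,.147,.13); f=fitrim(B,(.527,.351)); l=loc(B,f[0]); A=np.c_[l,np.ones(len(l))]; w=np.ones(len(l),bool)
    for _ in range(6):
        s=np.linalg.lstsq(A[w],B[w,2],rcond=None)[0]; w=np.abs(B[:,2]-A@s)<.003
    print(c,f,"slopes",s[:2],"rim z",s[2],"expect .139")
save("final",np.vstack([cv2.resize(im[1][150:280,150:450],(450,195)),cv2.resize(im[0][130:380,150:450],(450,375))]))
E
```

```text
18.3 [0.4478 0.0183 0.3387] [-0.2044  0.9713  0.0453]
scene (array([ 0.5256,  0.3533, -0.2837]), np.float64(31.729670018623874)) slopes [-0.004  0.003] rim z 0.13556478989682977 expect .139
top (array([ 0.5276,  0.3501, -0.2855]), np.float64(38.442929805110204)) slopes [-0.0067 -0.0009] rim z 0.13568317245678152 expect .139
```

View pics/final.png

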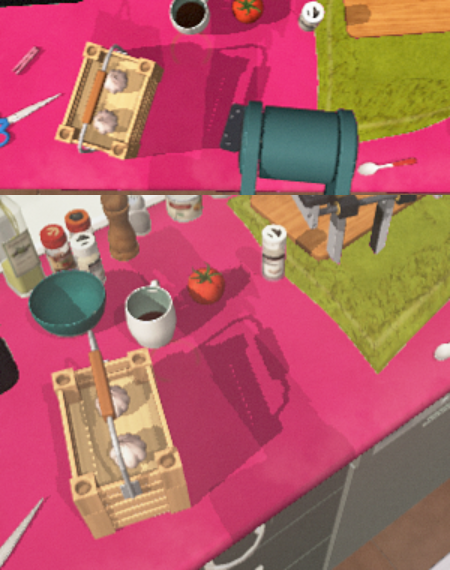

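The pictures show the stack seated and level, with the garlic in the upper tray and the mug and jar still standing.

```bash
python3 -c "
from bench import *
print(close_job())"
```

```text
the job is handed in; nothing more can be done
None
```

I put the lemon in the lower tray beside the tomato and seated the upper tray on it level, garlic still inside; the mug and spice jar were not touched, and I handed the job in at about 18 s of the 58 s limit.

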